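# Feed a tube rack past the spring gate

## Task

The empty tube rack waits in the feeder's chute in front of the spring gate. With one fingertip push the long gate arm outward, away from the chute, and keep it held open while another finger pushes the rack along the chute past the gate until it rests against the end stop; then take the hand away so that the gate springs shut behind the rack. Only push: do not lift the rack, never let the gate's stop touch it, and leave the things around the feeder alone.

Things in the scene. Friction and masses are not known exactly. Their poses are not given: they have to be found in the camera images.
- feeder: Fixed aluminium chute on a base plate 4 mm thick (x -295 to 60: y -45 to 105; x 60 to 195: y -45 to 45). Origin: worktop level, chute centre line, at the gate's stop. +x: along the chute, the way the rack must go; +y: left, toward the gate arm; z up. Chute floor z 4, inner width 66 mm (y -33 to 33); walls 4 mm thick, tops at z 36; the left wall is cut from x -17 to 22 for the stop. A tall stirrer stand is to its right.
- chute_entry (a point): Open near end of the chute between its walls, on the chute floor: feeder x -240, y 0, z 4 mm. The end stop closes the far end, 414 mm farther along: a rubber pad 50 mm wide, z 11 to 37, its face at feeder x 174, on which the rack's leading end rests when home.
- gate (a joint): Gate arm angle (rad): 0 shut (held by a spring), grows as the arm is pushed away from the chute (feeder +y), hard end 0.17. The stop is wholly out of the chute above 0.09. At 0.125 the arm's inner face is parallel to the chute, at feeder y 79 mm all along. Spring: 0.14 N m when shut, 0.3 N m at 0.125, so about 4 N on a finger 75 mm from the hinge, 1 N near the stop.
- gate_hinge (a point): On the upright hinge pin, feeder x -279, y 83, z 47 mm. The arm is an upright flat steel band 4 mm thick, z 30 to 64 mm, running 315 mm from here in feeder +x outside the left wall. Shut, it leans toward the chute: inner face at feeder y 70 at x -209, y 43 at x 0. A finger fits between wall and band near the hinge, its tip 28 to 50 mm above the worktop.
- gate_band_end (a point): Far end of the band, on its inner face, 47 mm above the worktop: about feeder x 33, y 40 when shut. A fingertip 28 to 50 mm above the worktop can slide along the inner face to here, passing above the stop.
- gate_stop_tip (a point): Middle of the end face of the gate's stop: a bar 12 mm wide, z 8 to 24 mm, below the far part of the band, that reaches through the cut in the left wall 22 mm into the chute when shut (tip then at about feeder x -1, y 11).
- rack: Empty plastic tube rack, 60 mm wide, 156 long, 60 high, 0.1 to 0.25 kg, lengthwise in the chute with about 3 mm play each side. Origin: centre of its underside; its +y points along feeder +x. Its ends are closed plates 56 wide, 60 high, outer faces at its y -78 and +78. It starts with its leading end 12 to 42 mm before the stop (origin at feeder x -90 to -120); home, its origin is at feeder x 96.
- jar: Bystander: a screw-cap sample jar, 33 dia x 55 mm tall, right of the feeder's near end. Origin: underside. To be left alone.
- vial: Bystander: a capped vial, 29 dia x 98 mm tall, right of the feeder's far end. Origin: underside. To be left alone.
- dish: Bystander: a covered petri dish, 64 dia x 18 mm, right of the feeder. Origin: underside. To be left alone.
- tape: Bystander: a roll of tape lying flat, 68 dia x 19 mm, left of the feeder. Origin: underside. To be left alone.
- stirbar: Bystander: a white stirring bar, 9 dia x 38 mm, lying right of the feeder's near end. Origin: underside. To be left alone.

How it is judged:
On the way, in this order (a step that is already met when the one before it is completed fails the run):
1. a finger holds the gate open while the rack is still in front of it (value of joint gate above 0.085 rad and contact force between the fingers and gate above 0.2 N and x of rack in the frame of feeder below -0.07 m), for 0.2 s.
2. the rack is half past the gate, which a finger still holds open (value of joint gate above 0.08 rad and contact force between the fingers and gate above 0.05 N and x of rack in the frame of feeder above 0 m), for 0.1 s.
At the end, for the whole second after the job is handed in: The rack stands flat in the chute within 6 mm of the end stop, at rest, and the gate has sprung shut behind it (joint below 0.015 rad) (x of rack in the frame of feeder above 0.09 m and z of rack in the frame of feeder below 0.008 m and angle between rack's own z axis and vertical below 0.05 rad and linear speed of rack below 0.02 m/s and value of joint gate below 0.015 rad); the robot touches nothing.
It fails at once if the gate touches the rack (contact force between gate and rack above 0.3 N).
It fails at once if the rack is lifted (10 mm) or tipped (z of rack in the frame of feeder above 0.014 m or angle between rack's own z axis and vertical above 0.2 rad).
It fails at once if a bystander is moved more than 20 mm (distance of any of jar, vial, dish, tape, stirbar from where it was at the start of the episode above 0.02 m).
It also fails if it takes over 45 s, if anything falls off the work surface, if the arm or the gripper's body presses on something with over 40 N, if the wrist force passes 120 N, or if a joint passes its speed limit or range.

## Robot

A 6-joint arm with a two-finger parallel gripper is mounted at the origin on a cart in front of the work surface, level with it; the furniture and walls round the work are solid. World frame = base frame: x ahead of the robot, y to its left, z up, the work surface at z = 0. Lengths are in m, angles in rad, forces in N, time in s.
With the tool pointing down it reaches from about 0.375 to 0.9 m from the base axis. Payload 3.1 kg.
Tool frame: the origin (TCP) lies midway between the tips of the shut fingers; the grasp point (between the pads) lies 19 mm behind it; z points along the fingers, y is the direction in which the jaws open and shut (so a half turn about z gives the same grasp; the last joint's range is limited). The gripper opens to 87 mm and grips with 3 to 60 N. Pads are 19 mm wide; open, the fingers measure 117 mm over their backs; the gripper's body (75 mm by 190 mm) begins 51 mm behind the grasp point.
Start: joints at [1.159, 0.527, 1.433, -0, 1.181, -0.178], TCP at [0.144, 0.608, 0.198] pointing down, gripper open.
Joint ranges: [-3.08, 3.08], [-0.75, 2.2], [0.22, 2.44], [-1.43, 4.57], [0, 2.65], [-2.85, 2.85]. Speed limits (rad/s): [2.79, 2.79, 3.14, 3.14, 3.14, 3.14].

## Interface

Orientations are given as a unit quaternion [x, y, z, w].
In Python, from rig import robot gives the robot as it stands.
- The arm moves only by the tool move_arm, never from a script. Its argument "rows" is one flat list of numbers, 7 for each row, row after row: the shift along the world's x, y, z in mm, then the turn, a rotation vector about the world's x, y, z in rad, then the closure, from 0 (fully open) to 1 (shut). A call has 1 to 12 rows; each row shifts and turns the commanded pose from where the row before left it; what a row does not reach is not made up. A row lasts 1/10 s, in which the tool goes at most 50 mm and 8.59 degrees, less where a joint would pass 70% of its speed; a pose out of reach is approached as far as the arm can. A call with a gripper value outside its range is refused whole. The fingers move at their own pace and stop on an object; "grip_force" is the grip in N (left out, the last holds). Time passes only in rows, so rows that do not move let the fingers close. It gives the time, the measured TCP pose, the force and the opening at its end, in the units of the state.
- robot.get_obs(): the state, without advancing time (a new reading comes with each control period).
- robot.camera(name): name is "scene" or "top"; returns a dict with "color" (480x640x3 uint8, red, green, blue), "z_map" (480x640 float32, m along the optical axis (not along the pixel's ray), 0 where there is no reading), "camera_matrix" (3x3 intrinsics, pixels), "R" (3x3) and "t" (3): a world point X has camera coordinates R X + t. Camera axes: x right, y down, z forward; pixel columns grow to the right and rows downward; lengths in m; the calibration is good to about 2 mm. A picture is of the moment at which its call begins.
- robot.hand_in(): hands the job in, once; it reports no verdict.
Trained networks look in the newest picture that a camera, given by its name, has taken for a name from the list of things; names that differ only in an ending like _2 or _b are one class to them, and where a whole thing is asked for, a point or a joint stands for the part that bears it (a point fixed in the world has none). Each returns a list of dicts, best first, with "conf" (0 to 1); they miss things now and then, are a little off and sometimes report something else, mostly with a low value. They report only what shows in the picture. A call takes as long as a camera call.
- robot.search_frame(camera, thing): "at" ([column, row] in pixels, amid what is visible of it).
- robot.spot_point(camera, thing): "at" ([column, row] in pixels: a listed point, or the origin of a listed thing).
The state is a dict: "time": time; "q": joint angles; "joint_velocities": joint speeds; "joint_torque": joint torques, N m; "position": TCP position; "tool_rot": TCP orientation; "ft_force": force on the tool from outside, world axes, zero at the start; "moment": the same for the moment, N m; "grip_width": finger opening in m.
Only numpy, scipy, OpenCV 4.12 (cv2) and the standard library are available. Lean on these libraries where they do the work, as an engineer would, in place of code of your own. Each camera call takes 0.05 s, during which the arm holds its last target.

## Working session

There is one attempt and no reset: what is moved stays moved. The work goes in short steps, Python scripts to look and compute and a tool call to move; the robot and the scene stay as the last step left them, time stands still between calls to the robot, and variables do not carry over. Pictures are saved under pics/ and viewed, and the job is handed in when it is done.

Besides the shell and the picture viewer there is one more tool, called after "Emit:" by a JSON object that holds its "method" and its "body", one argument or row to a line. move_arm: Moves the arm, as the interface text tells. Its arguments: {"type":"object","properties":{"rows":{"type":"array","items":{"type":"number"}},"grip_force":{"type":"number"}},"required":["rows"]}

```bash
ls; mkdir -p pics; python3 - <<'E'
from rig import robot
import cv2,pickle
print(robot.get_obs())
for n in ("scene","top"):
    c=robot.camera(n); pickle.dump(c,open(f'pics/{n}0.pkl','wb'))
    cv2.imwrite(f'pics/{n}0.png',c["color"][:,:,::-1])
    print(n,c["camera_matrix"],c["R"],c["t"])
    for th in ["feeder","chute_entry","gate_hinge","gate_band_end","gate_stop_tip","rack","gate"]:
        try: print(th,robot.spot_point(n,th)[:2],robot.search_frame(n,th)[:1])
        except Exception as e: print(th,e)
E
```

```text
pics
{'time': 0.0, 'q': array([ 1.15950292e+00,  5.28480140e-01,  1.43387088e+00, -1.52026667e-05,
        1.18140947e+00, -1.78507078e-01]), 'joint_velocities': array([-0.00176519, -0.00160517,  0.0001139 , -0.00068586,  0.00028399,
       -0.00084542]), 'joint_torque': array([-1.16144103e-03, -4.40042210e+01, -1.76589704e+01,  6.31952821e-02,
        5.82905835e-02, -1.78745668e-04]), 'position': array([0.14384624, 0.60742466, 0.19657311]), 'tool_rot': array([ 1.16127597e-01,  9.93233712e-01, -1.03916679e-03, -3.08308139e-04]), 'ft_force': array([-1.05327986,  0.6478926 , -0.74619906]), 'moment': array([-0.01406958,  0.01166408, -0.00165134]), 'grip_width': 0.08690044062742551}
scene [[542.43896783   0.         324.07671263]
 [  0.         542.43896783 249.91025168]
 [  0.           0.           1.        ]] [[ 0.8997253  -0.43644809  0.00272842]
 [-0.32980608 -0.68395376 -0.65071898]
 [ 0.28587117  0.58456849 -0.75931374]] [-0.23799996  0.42756288  0.6107222 ]
feeder [{'at': [359.5, 239.1], 'conf': 0.97}] [{'at': [311.8, 284.3], 'conf': 0.67}]
chute_entry [{'at': [304.8, 345.5], '
[... 827 characters left out ...]
18912 1.07219212]
feeder [{'at': [292.0, 201.2], 'conf': 0.69}] [{'at': [296.3, 249.1], 'conf': 0.82}]
chute_entry [{'at': [380.7, 303.1], 'conf': 0.83}] [{'at': [297.8, 249.4], 'conf': 0.77}]
gate_hinge [{'at': [361.6, 352.7], 'conf': 0.72}] [{'at': [309.5, 271.5], 'conf': 0.84}]
gate_band_end [{'at': [266.9, 198.1], 'conf': 0.58}] [{'at': [308.9, 269.2], 'conf': 0.89}]
gate_stop_tip [{'at': [290.2, 206.8], 'conf': 0.9}] [{'at': [305.7, 267.7], 'conf': 0.73}]
rack [{'at': [334.3, 248.5], 'conf': 0.85}, {'at': [364.3, 351.8], 'conf': 0.73}] [{'at': [332.5, 245.2], 'conf': 0.64}]
gate it knows: chute_entry, dish, feeder, gate_band_end, gate_hinge, gate_stop_tip, jar, rack, stirbar, tape, vial
```

View pics/scene0.png

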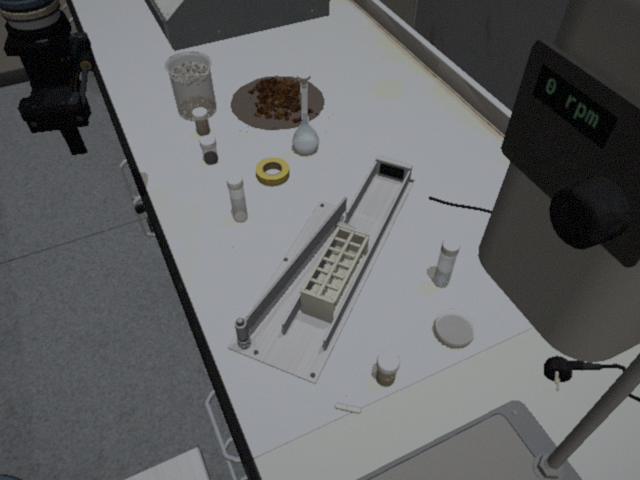

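View pics/top0.png

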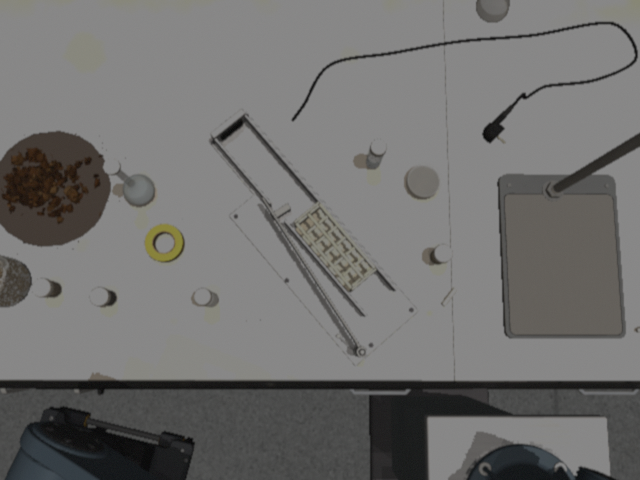

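```bash
cat > h.py <<'E'
import numpy as np,pickle,cv2
from scipy.optimize import least_squares
C={n:pickle.load(open(f'pics/{n}0.pkl','rb')) for n in("scene","top")}
def proj(n,X,C=C):
    c=C[n];p=np.atleast_2d(X)@c["R"].T+c["t"];q=p@c["camera_matrix"].T
    return q[:,:2]/q[:,2:]
def unproj(n,uv,C=C):
    c=C[n];u,v=int(round(uv[0])),int(round(uv[1]));z=c["z_map"][v,u]
    return c["R"].T@(np.linalg.inv(c["camera_matrix"])@np.array([uv[0],uv[1],1])*z-c["t"])
def ray(n,uv,zw,C=C):
    c=C[n];o=-c["R"].T@c["t"];d=c["R"].T@(np.linalg.inv(c["camera_matrix"])@np.array([uv[0],uv[1],1]))
    return o+d*(zw-o[2])/d[2]
def F(p,X):
    X=np.atleast_2d(X)/1000.;c,s=np.cos(p[2]),np.sin(p[2])
    return np.c_[p[0]+c*X[:,0]-s*X[:,1],p[1]+s*X[:,0]+c*X[:,1],X[:,2]]
def inv(p,W):
    d=np.atleast_2d(W)[:,:2]-p[:2];c,s=np.cos(p[2]),np.sin(p[2])
    return 1000*np.c_[c*d[:,0]+s*d[:,1],-s*d[:,0]+c*d[:,1],np.atleast_2d(W)[:,2]]
E
python3 - <<'E'
from h import *
P={"scene":[((0,0,0),(359.5,239.1)),((-240,0,4),(304.8,345.5)),((-279,83,47),(238.7,328.7)),((33,40,47),(347.5,207.5)),((-1,11,16),(351.9,234.8))],
"top":[((0,0,0),(292,201.2)),((-240,0,4),(380.7,303.1)),((-279,83,47),(361.6,352.7)),((33,40,47),(266.9,198.1)),((-1,11,16),(290.2,206.8))]}
def r(p): return np.concatenate([(proj(n,F(p,[a for a,_ in P[n]]))-[b for _,b in P[n]]).ravel() for n in P])
s=least_squares(r,[0.5,0.3,0.8],loss='soft_l1',f_scale=2)
print(s.x); print(r(s.x).reshape(-1,2).round(1)); np.save('f0.npy',s.x)
p=s.x
z=C["scene"]["z_map"]; 
print("base r of pts",F(p,[(-279,83,47),(33,40,47),(174,0,0),(-279,-45,0)]))
# overlays
pts=[(-295,-45,4),(-295,105,4),(60,105,4),(60,45,4),(195,45,4),(195,-45,4),(60,-45,4)]
for n in C:
    im=cv2.convertScaleAbs(C[n]["color"][:,:,::-1],alpha=1.8)
    def pl(q,col,close=False): cv2.polylines(im,[np.round(proj(n,F(p,q))*16).astype(np.int32)],close,col,1,cv2.LINE_AA,4)
    pl(pts,(0,0,255),True)
    for y in(-33,33): pl([(-240,y,36),(174,y,36)],(0,255,0))
    pl([(-279,83,64),(33,40,64)],(255,0,0))
    im=cv2.resize(im[80:400,180:460],None,fx=2.5,fy=2.5,interpolation=cv2.INTER_CUBIC) if n=='scene' else cv2.resize(im[90:380,180:460],None,fx=2.5,fy=2.5,interpolation=cv2.INTER_CUBIC)
    im=im[:, :800]; cv2.imwrite(f'pics/{n}_ov.png',cv2.resize(im,None,fx=.75,fy=.75,interpolation=cv2.INTER_AREA))
E
```

```text
[0.52818547 0.39358092 0.70112941]
[[ 0.4  2.2]
 [-1.2 -0.7]
 [ 2.8  2.3]
 [-0.1 -2.5]
 [ 2.6 -0.9]
 [ 2.6  2.9]
 [-0.7  1.2]
 [-0.5 -0.6]
 [-2.2  0.6]
 [-0.1 -0.3]]
base r of pts [[0.2614559  0.27702477 0.047     ]
 [0.52759799 0.44543316 0.047     ]
 [0.66114132 0.50582503 0.        ]
 [0.34402628 0.17921816 0.        ]]
```

```bash
python3 - <<'E'
from h import *
# stirrer head cloud
for n in C:
    c=C[n];v,u=np.mgrid[0:480:4,0:640:4];z=c["z_map"][v,u];uv=np.stack([u,v,np.ones_like(u)],-1)@np.linalg.inv(c["camera_matrix"]).T*z[...,None]
    W=(uv-c["t"])@c["R"]; m=(z>0)&(W[...,2]>0.1)&(W[...,0]>0.15)
    Q=W[m]; 
    h,xe,ye=np.histogram2d(Q[:,0],Q[:,1],bins=[np.arange(0,1.3,.1),np.arange(-1.2,1.2,.1)])
    for i,j in zip(*np.nonzero(h>2)):
        s=(Q[:,0]>=xe[i])&(Q[:,0]<xe[i+1])&(Q[:,1]>=ye[j])&(Q[:,1]<ye[j+1]); print(n,xe[i].round(1),ye[j].round(1),int(h[i,j]),Q[s,2].min().round(2),Q[s,2].max().round(2))
E
```

```text
scene 0.1 0.5 145 0.3 0.44
scene 0.1 0.6 68 0.27 0.42
scene 0.3 -0.2 558 0.54 0.63
scene 0.3 -0.1 2178 0.54 0.67
scene 0.3 0.5 3 0.1 0.1
scene 0.3 0.8 20 0.1 0.12
scene 0.3 0.9 29 0.1 0.13
scene 0.4 0.8 5 0.1 0.12
scene 0.4 0.9 16 0.1 0.12
scene 0.5 -0.1 121 0.1 0.3
scene 0.5 0.6 14 0.11 0.18
scene 0.9 0.4 7 0.25 0.31
scene 0.9 0.5 173 0.1 0.31
scene 0.9 0.6 151 0.1 0.27
scene 0.9 0.7 87 0.1 0.23
scene 0.9 0.8 48 0.1 0.18
scene 0.9 0.9 15 0.1 0.14
top 0.1 0.5 341 0.3 0.59
top 0.1 0.6 128 0.24 0.57
top 0.2 0.5 24 0.5 0.56
top 0.2 0.6 29 0.33 0.56
top 0.3 0.8 8 0.1 0.12
top 0.4 0.8 6 0.11 0.12
top 0.5 -0.1 58 0.1 0.33
top 0.5 0.6 20 0.1 0.18
```

View pics/scene_ov.png

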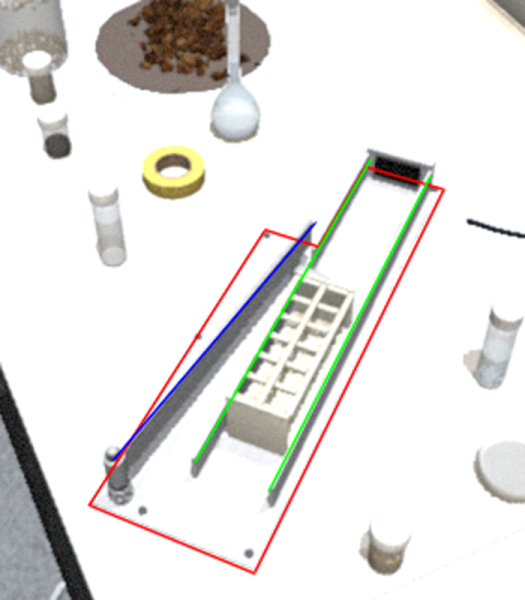

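View pics/top_ov.png

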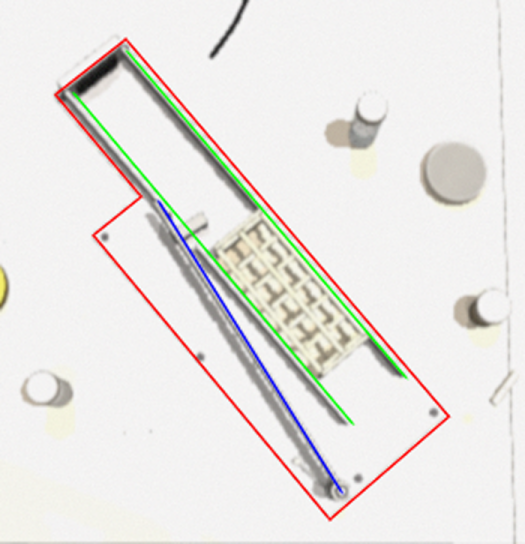

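```bash
python3 - <<'E'
from h import *
def crop(n,x0,y0,w,h,f,name):
    im=C[n]["color"][y0:y0+h,x0:x0+w,::-1]; im=cv2.convertScaleAbs(im,alpha=1.35)
    im=cv2.resize(im,None,fx=f,fy=f,interpolation=cv2.INTER_CUBIC)
    for k in range(0,w,10): cv2.putText(im,str(x0+k),(k*f,8),0,.3,(0,0,255)); cv2.line(im,(k*f,0),(k*f,3),(0,0,255))
    for k in range(0,h,10): cv2.putText(im,str(y0+k),(0,k*f+3),0,.3,(0,0,255)); 
    cv2.imwrite(f'pics/{name}.png',im)
crop("top",200,100,130,98,6,'t1')
crop("top",300,250,130,115,5,'t2')
E
```

```text
(no output)
```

View pics/t1.png

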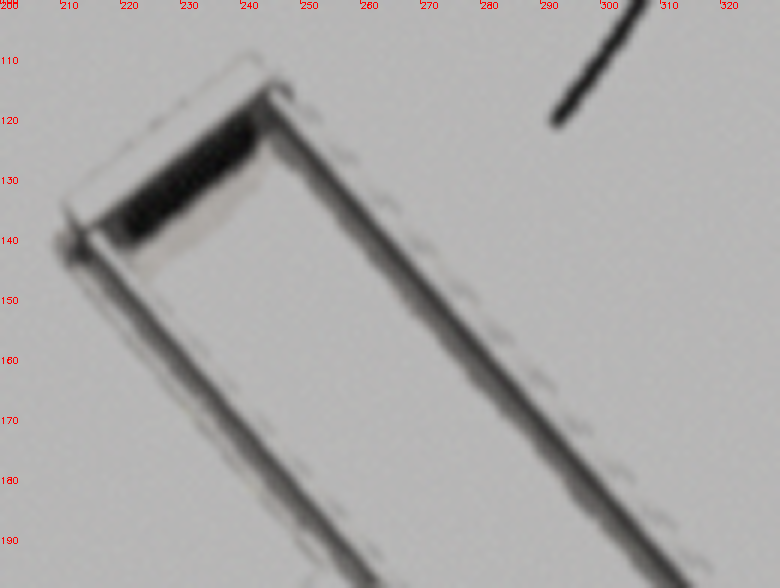

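View pics/t2.png

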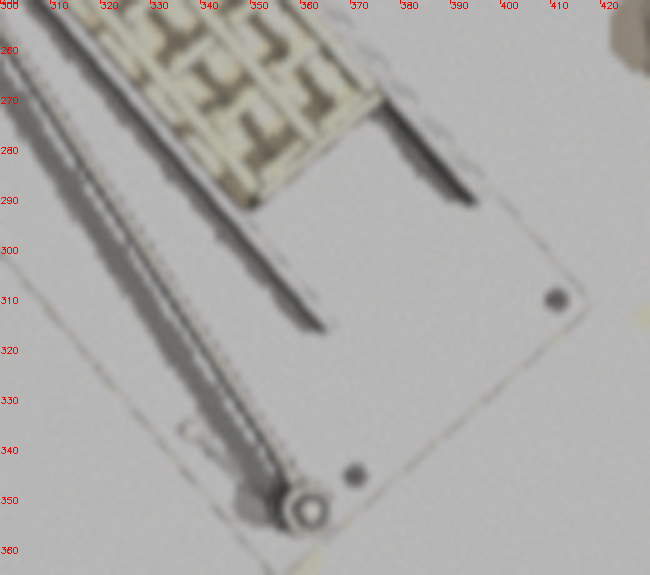

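```bash
python3 - <<'E'
from h import *
def crop(n,x0,y0,w,h,f,name,a=1.35):
    im=C[n]["color"][y0:y0+h,x0:x0+w,::-1]; im=cv2.convertScaleAbs(im,alpha=a)
    im=cv2.resize(im,None,fx=f,fy=f,interpolation=cv2.INTER_CUBIC)
    for k in range(0,w,10): cv2.putText(im,str(x0+k),(k*f,8),0,.3,(0,0,255)); cv2.line(im,(k*f,0),(k*f,3),(0,0,255))
    for k in range(0,h,10): cv2.putText(im,str(y0+k),(0,k*f+3),0,.3,(0,0,255)); 
    cv2.imwrite(f'pics/{name}.png',im)
crop("top",220,180,130,115,5,'t3')
crop("scene",310,150,120,115,5,'s1',1.2)
crop("scene",220,270,150,118,5,'s2',1.2)
E
```

```text
(no output)
```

View pics/t3.png

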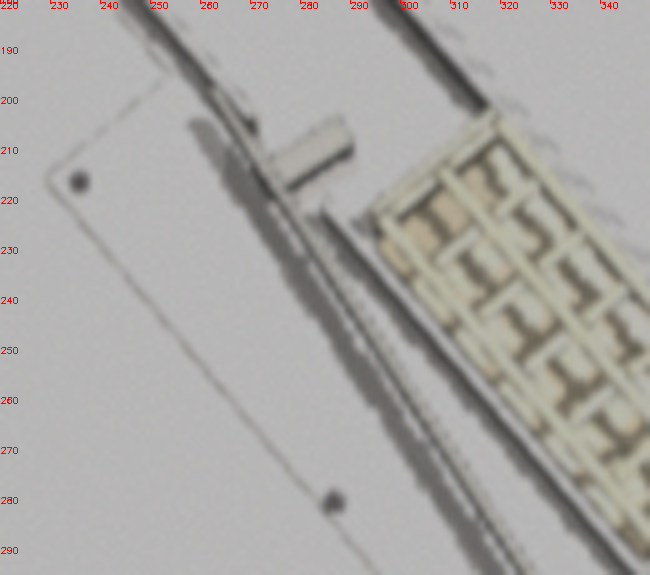

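View pics/s1.png

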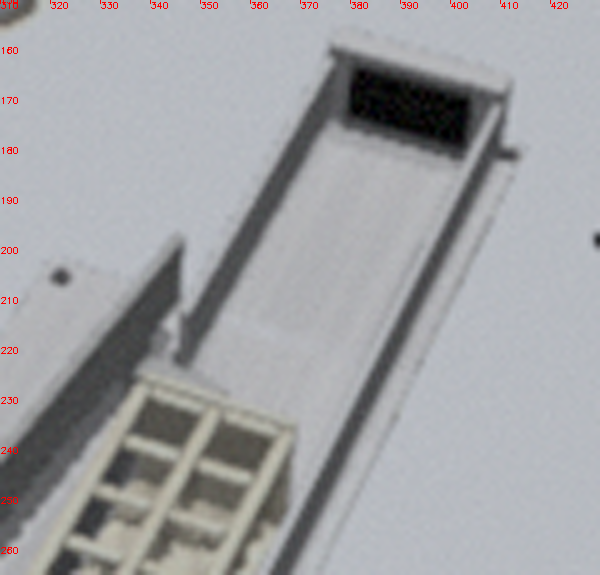

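View pics/s2.png

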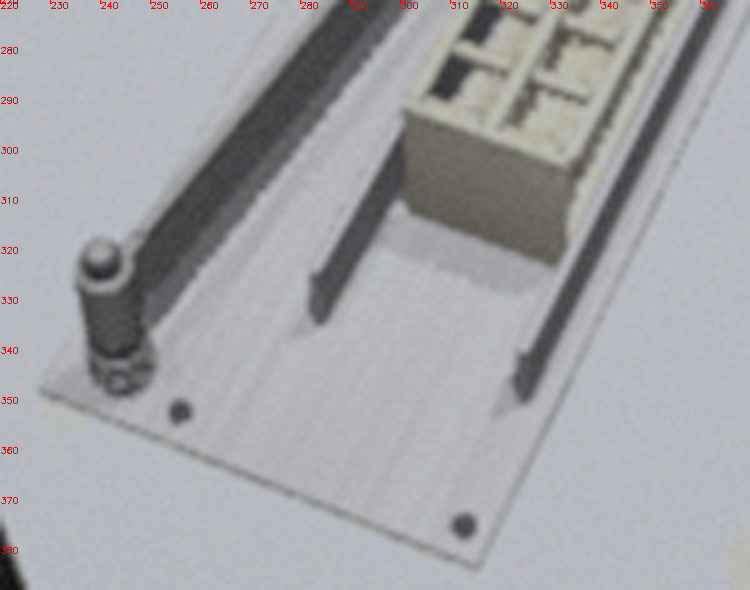

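```bash
cat > fit.py <<'E'
from h import *
P={"scene":[((-295,-45,4),(315.6,383.6)),((-295,105,4),(228,348)),((-240,35,4),(284,334.5)),((-240,-35,4),(325,350.4)),((33,40,64),(346.6,197)),((174,25,11),(379,173.4)),((174,-25,11),(403.4,178.6)),((174,25,37),(380.4,163)),((174,-25,37),(404,169.4))],
"top":[((-295,-45,4),(416.5,310.5)),((60,105,4),(229,216)),((-295,105,4),(354.6,364.6)),((195,-45,4),(241.3,108.7)),((195,45,4),(211.7,134)),((-1,11,24),(290,207.3))]}
K={"scene":[((78,-30),(339.4,225.2),60),((78,30),(368.8,236),60),((-78,-28),(301,290.6),60),((-78,28),(334,303),60),((-78,-28),(302,312.4),0),((-78,28),(331.4,322.6),0)],
"top":[((78,30),(319,202),60),((78,-30),(294,224.4),60),((-78,30),(376.6,269.4),60),((-78,-30),(350.4,291.4),60)]}
def r(p,ns): return np.concatenate([(proj(n,F(p,[a for a,_ in P[n]]))-[np.array(b)-.4 for _,b in P[n]]).ravel() for n in ns])
def rk(q,p,ns):
    out=[]
    for n in ns:
        for (l,w),b,z in K[n]:
            c,s=np.cos(q[1]),np.sin(q[1]);
            x=q[0]+c*l+s*w; y=q[2]+s*l-c*w
            out.append(proj(n,F(p,[(x,y,4+z)]))[0]-np.array(b)+.4)
    return np.concatenate(out)
if __name__=="__main__":
  for ns in (["scene"],["top"],["scene","top"]):
    s=least_squares(r,[0.5,0.4,0.7],args=(ns,),loss='soft_l1',f_scale=1.); print(ns,s.x); print(r(s.x,ns).reshape(-1,2).round(1).tolist())
    k=least_squares(rk,[-100,0,0],args=(s.x,ns)); print(' rack',k.x,rk(k.x,s.x,ns).reshape(-1,2).round(1).tolist())
  np.save('f0.npy',s.x)
E
python3 fit.py
```

```text
['scene'] [0.52913505 0.39905207 0.70919514]
[[0.5, -0.8], [-0.0, -0.7], [0.1, 0.4], [-0.3, 0.1], [0.4, -0.4], [0.0, -0.1], [-0.8, 1.4], [-0.3, 0.4], [0.1, 0.7]]
 rack [-1.13230620e+02 -9.98806870e-03 -6.81143574e-01] [[-1.0, -1.6], [2.3, -1.8], [-0.9, 0.3], [-0.7, 0.0], [-0.8, 0.3], [1.3, 2.0]]
['top'] [0.53158333 0.39525582 0.69801407]
[[1.6, 0.1], [-0.2, -2.7], [-0.2, 0.7], [5.2, 0.3], [-2.9, 4.3], [-0.5, -3.2]]
 rack [-1.15565993e+02  4.88859959e-03  2.64988939e+00] [[-0.1, -0.5], [-1.6, -1.1], [1.0, 0.5], [0.6, 1.1]]
['scene', 'top'] [0.52935125 0.39849721 0.70829612]
[[0.6, -0.6], [0.1, -0.5], [0.3, 0.6], [-0.1, 0.3], [0.7, -0.2], [0.3, 0.1], [-0.5, 1.6], [-0.0, 0.6], [0.4, 0.9], [0.9, 0.0], [-1.9, -0.8], [-0.3, 1.3], [2.5, 1.8], [-5.4, 6.3], [-2.3, -2.0]]
 rack [-1.14367164e+02 -7.35797737e-03 -2.50771400e-01] [[-1.3, -1.1], [1.9, -1.3], [-1.2, 0.9], [-1.0, 0.7], [-1.0, 1.0], [1.1, 2.7], [-0.5, -1.3], [-2.1, -2.0], [0.4, -0.2], [0.0, 0.3]]
```

```bash
python3 - <<'E'
import fit
from fit import *
P["top"]=[a for a in P["top"] if a[0][0]!=195]
for ns in (["top"],["scene","top"]):
    s=least_squares(r,[0.5,0.4,0.7],args=(ns,),loss='soft_l1',f_scale=1.); print(ns,s.x); print(r(s.x,ns).reshape(-1,2).round(1).tolist())
    k=least_squares(rk,[-100,0,0],args=(s.x,ns)); print(' rack',k.x)
np.save('f0.npy',s.x);p=s.x
for q in((316.3,192.9),(269.6,138.8),(342.6,-1)):
    print(inv(p,ray("top",q,.004)))
print("hinge",inv(p,ray("top",(361.2,351.8),.07)))
for th in[(-279,83,47),(-209,70,47),(0,43,47),(33,40,47),(-240,0,4),(174,0,4)]: print(th,F(p,[th])[0])
from rig import robot
for n in("scene","top"):
  for t in("jar","vial","dish","tape","stirbar"):
    d=robot.spot_point(n,t)
    if d: w=ray(n,d[0]["at"],0.0); print(n,t,d[0],w[:2].round(3),inv(p,w)[0].round(0))
n="scene";d=C
E
```

```text
['top'] [0.52893728 0.39636281 0.70615827]
[[1.8, 0.6], [-0.7, -0.7], [0.5, 1.7], [-1.1, -1.7]]
 rack [-1.14245651e+02 -3.25556917e-03  1.03166221e+00]
['scene', 'top'] [0.52895044 0.39856129 0.70944025]
[[0.6, -0.5], [0.0, -0.3], [0.2, 0.7], [-0.2, 0.4], [0.4, -0.2], [0.1, 0.1], [-0.8, 1.6], [-0.3, 0.6], [0.1, 0.9], [1.0, 0.1], [-1.9, -0.6], [-0.2, 1.5], [-2.3, -1.7]]
 rack [-1.14105015e+02 -8.50208681e-03 -4.29627159e-01]
[[-14.29274539 -46.82370528   4.        ]]
[[120.59765991 -47.35974092   4.        ]]
[[ 245.57310608 -335.43489884    4.        ]]
hinge [[-280.13651751   82.59633678   70.        ]]
(-279, 83, 47) [0.26319875 0.27979244 0.047     ]
(-209, 70, 47) [0.32477794 0.31552764 0.047     ]
(0, 43, 47) [0.50093985 0.43118654 0.047     ]
(33, 40, 47) [0.52793206 0.45040686 0.047     ]
(-240, 0, 4) [0.34685605 0.24222309 0.004     ]
(174, 0, 4) [0.66096888 0.51190649 0.004     ]
scene jar {'at': [387.5, 377.9], 'conf': 0.73} [0.435 0.134] [-243. -140.    0.]
scene vial {'at': [441.9, 283.0], 'conf': 0.57} [0.61  0.248] [ -37. -166.    0.]
scene dish {'at': [450.0, 332.6], 'conf': 0.9} [0.565 0.16 ] [-128. -205.    0.]
scene tape {'at': [269.4, 173.8], 'conf': 0.64} [0.449 0.637] [ 94. 233.   0.]
scene stirbar {'at': [347.9, 411.9], 'conf': 0.5} [0.357 0.113] [-316. -105.    0.]
top jar {'at': [437.6, 257.8], 'conf': 0.81} [0.43  0.132] [-249. -138.    0.]
top vial {'at': [374.1, 161.8], 'conf': 0.8} [0.61  0.246] [ -38. -168.    0.]
top dish {'at': [421.0, 183.7], 'conf': 0.63} [0.568 0.159] [-126. -207.    0.]
top tape {'at': [167.4, 241.4], 'conf': 0.88} [0.457 0.624] [ 93. 218.   0.]
top stirbar {'at': [451.1, 300.0], 'conf': 0.47} [0.353 0.11 ] [-322. -105.    0.]
```

Emit:
{"method": "move_arm", "body": {
  "rows": [18,-27.5,0,0,0,0.0785,0.345,18,-27.5,0,0,0,0.0785,0.345,18,-27.5,0,0,0,0.0785,0.345,18,-27.5,0,0,0,0.0785,0.345,18,-27.5,0,0,0,0.0785,0.345,18,-27.5,0,0,0,0.0785,0.345,18,-27.5,0,0,0,0.0785,0.345,18,-27.5,0,0,0,0.0785,0.345,18,-27.5,0,0,0,0.0785,0.345,18,-27.5,0,0,0,0.0785,0.345,18,-27.5,0,0,0,0.0785,0.345,18,-29,0,0,0,0.0785,0.345],
  "grip_force": 40
}}

```text
time: 3.0
position: [0.361, 0.2756, 0.1978]
tool_rot: [-0.349, 0.937, 0.0, 0.0]
ft_force: [0.7, 0.1, 0.6]
grip_width: 0.057
```

```bash
cat > look.py <<'E'
import sys
from h import *
from rig import robot
from scipy.spatial.transform import Rotation as Ro
p=np.load('f0.npy')
o=robot.get_obs();R=Ro.from_quat(o["tool_rot"]).as_matrix()
print('t',round(o["time"],2),'pos',o["position"].round(4),'feeder',inv(p,o["position"]).round(1),'yaw y',np.arctan2(R[1,1],R[0,1])-p[2]-np.pi/2,'zaxis',R[:,2].round(3),'grip',o["grip_width"],'F',o["ft_force"].round(1),'q',o["q"].round(2))
tag=sys.argv[1]
for n in sys.argv[2:]:
    c=robot.camera(n); pickle.dump(c,open(f'pics/{n}_{tag}.pkl','wb'))
    x0,y0,w,h={'top':(200,90,260,290),'scene':(210,140,230,250)}[n]
    im=cv2.convertScaleAbs(c["color"][y0:y0+h,x0:x0+w,::-1],alpha=1.3)
    cv2.imwrite(f'pics/{n}_{tag}.png',cv2.resize(im,None,fx=2,fy=2,interpolation=cv2.INTER_CUBIC))
E
python3 look.py a scene top
```

```text
t 3.0 pos [0.361  0.2756 0.1978] feeder [[-207.5   16.2  197.8]] yaw y 0.003265649035080642 zaxis [ 0.001  0.    -1.   ] grip 0.05698117990520726 F [0.7 0.1 0.6] q [ 0.41  0.3   1.85  0.    1.   -1.88]
```

View pics/scene_a.png

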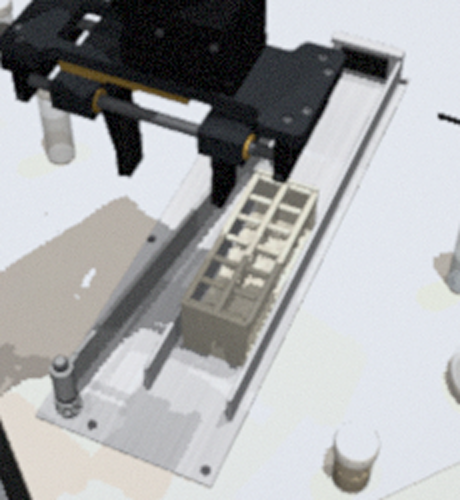

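View pics/top_a.png

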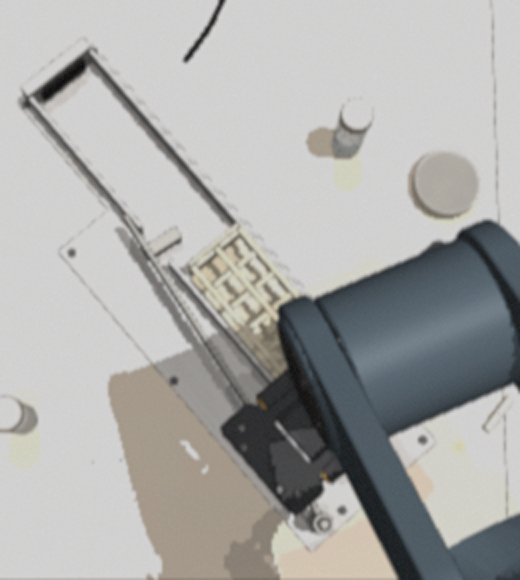

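```bash
python3 - <<'E'
from h import *
p=np.load('f0.npy');C2={'scene':pickle.load(open('pics/scene_a.pkl','rb'))}
im=cv2.convertScaleAbs(C2['scene']["color"][:,:,::-1],alpha=1.6)
q=[]
for s in(1,-1):
    for y in(28.5,43.5):
        for x in(-9.5,9.5): q.append((-207.5+x,16.2+s*y,197.8))
uv=proj('scene',F(p,q)); print(uv.round(1).tolist())
im=cv2.resize(im[170:270,240:360],None,fx=6,fy=6,interpolation=cv2.INTER_CUBIC)
for u,v in uv: cv2.circle(im,(int((u-240+.5)*6),int((v-170+.5)*6)),3,(0,0,255),-1)
cv2.imwrite('pics/fing.png',im)
E
```

```text
[[277.1, 241.8], [283.4, 232.2], [267.1, 238.5], [273.5, 229.0], [316.0, 254.9], [321.8, 244.9], [326.5, 258.4], [332.1, 248.3]]
```

View pics/fing.png

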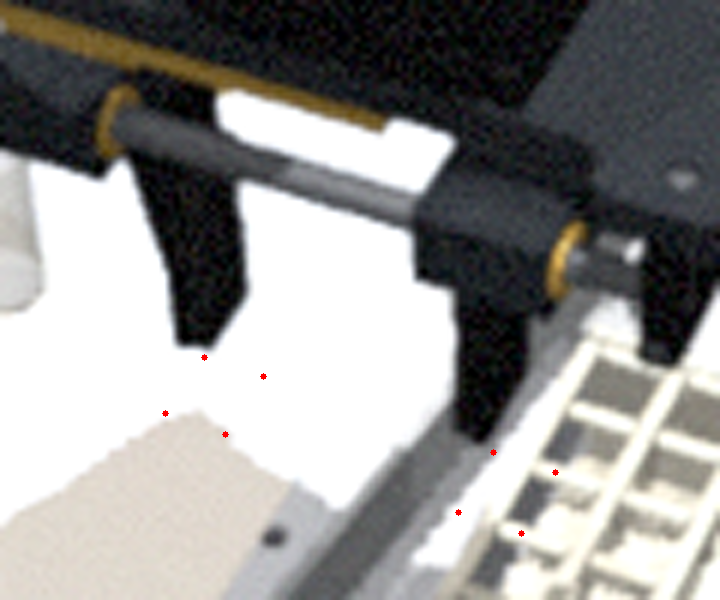

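```bash
python3 - <<'E'
from h import *
p=np.load('f0.npy');C2={'scene':pickle.load(open('pics/scene_a.pkl','rb'))}
for v in (215,220,223,225,226,227,228):
    print(v,[(u,*inv(p,unproj('scene',(u,v),C2))[0].round(0)) for u in range(266,282,2)])
for v in (225,230,235,238,240,242):
    print(v,[(u,*inv(p,unproj('scene',(u,v),C2))[0].round(0)) for u in range(312,330,2)])
E
```

```text
215 [(266, np.float64(-16.0), np.float64(183.0), np.float64(3.0)), (268, np.float64(-219.0), np.float64(53.0), np.float64(247.0)), (270, np.float64(-218.0), np.float64(51.0), np.float64(248.0)), (272, np.float64(-216.0), np.float64(49.0), np.float64(247.0)), (274, np.float64(-217.0), np.float64(45.0), np.float64(249.0)), (276, np.float64(-213.0), np.float64(45.0), np.float64(245.0)), (278, np.float64(-206.0), np.float64(46.0), np.float64(239.0)), (280, np.float64(-201.0), np.float64(46.0), np.float64(234.0))]
220 [(266, np.float64(-26.0), np.float64(178.0), np.float64(1.0)), (268, np.float64(-219.0), np.float64(54.0), np.float64(238.0)), (270, np.float64(-218.0), np.float64(52.0), np.float64(238.0)), (272, np.float64(-216.0), np.float64(50.0), np.float64(237.0)), (274, np.float64(-216.0), np.float64(47.0), np.float64(238.0)), (276, np.float64(-212.0), np.float64(46.0), np.float64(234.0)), (278, np.float64(-207.0), np.float64(46.0), np.float64(230.0)), (280, np.float64(-203.0), np.float64(46.0), np.float64(226.0))]
223 [(266, np.float64(-33.0), np.float64(174.0), np.float64(2.0)), (26
[... 5227 characters left out ...]
4(7.0)), (326, np.float64(-30.0), np.float64(53.0), np.float64(5.0)), (328, np.float64(-28.0), np.float64(50.0), np.float64(5.0))]
242 [(312, np.float64(-87.0), np.float64(54.0), np.float64(58.0)), (314, np.float64(-82.0), np.float64(53.0), np.float64(53.0)), (316, np.float64(-74.0), np.float64(53.0), np.float64(45.0)), (318, np.float64(-215.0), np.float64(-15.0), np.float64(223.0)), (320, np.float64(-216.0), np.float64(-18.0), np.float64(225.0)), (322, np.float64(-216.0), np.float64(-20.0), np.float64(225.0)), (324, np.float64(-34.0), np.float64(55.0), np.float64(3.0)), (326, np.float64(-37.0), np.float64(50.0), np.float64(9.0)), (328, np.float64(-82.0), np.float64(27.0), np.float64(65.0))]
```

```bash
python3 - <<'E'
from h import *
p=np.load('f0.npy')
for n in('scene','top'):
    c=pickle.load(open(f'pics/{n}_a.pkl','rb'));v,u=np.mgrid[0:480,0:640];z=c["z_map"]
    W=((np.stack([u,v,np.ones_like(u)],-1)@np.linalg.inv(c["camera_matrix"]).T*z[...,None])-c["t"])@c["R"]
    G=inv(p,W.reshape(-1,3));k=(z.ravel()>0)&(abs(G[:,0]+207)<70)&(abs(G[:,1]-16)<140)&(G[:,2]>80)
    G=G[k];print(n,len(G))
    for a in range(80,420,10):
        s=G[(G[:,2]>=a)&(G[:,2]<a+10)]
        if len(s)>3: print(a,len(s),'x',np.percentile(s[:,0],[2,98]).round(0),'y',np.percentile(s[:,1],[2,98]).round(0), 'gap', len(s[abs(s[:,1]-16)<25]))
E
```

```text
scene 21059
220 77 x [-218. -197.] y [-20.  54.] gap 0
230 148 x [-219. -197.] y [-21.  53.] gap 0
240 136 x [-219. -197.] y [-21.  54.] gap 0
250 134 x [-219. -199.] y [-23.  56.] gap 0
260 130 x [-219. -203.] y [-24.  58.] gap 0
270 84 x [-219. -198.] y [45. 60.] gap 0
280 32 x [-219. -197.] y [50. 59.] gap 0
290 228 x [-245. -176.] y [-70. 102.] gap 0
300 775 x [-246. -182.] y [-70.  99.] gap 130
310 1584 x [-245. -180.] y [-73.  98.] gap 176
320 752 x [-245. -188.] y [-78. 106.] gap 189
330 3801 x [-244. -174.] y [-77. 109.] gap 268
340 540 x [-234. -188.] y [-33.  32.] gap 260
350 517 x [-234. -188.] y [-33.  32.] gap 272
360 563 x [-233. -189.] y [-33.  32.] gap 303
370 160 x [-230. -187.] y [-33.   7.] gap 6
380 469 x [-246. -182.] y [-33.  30.] gap 164
390 1316 x [-245. -173.] y [-33.  32.] gap 364
400 929 x [-245. -191.] y [-19.  49.] gap 563
410 385 x [-242. -204.] y [-18.  39.] gap 280
top 15802
290 7 x [-244. -193.] y [73. 73.] gap 0
300 27 x [-243. -173.] y [73. 77.] gap 0
310 636 x [-245. -172.] y [50. 74.] gap 0
320 18 x [-239. -172.] y [ 63. 107.] gap 0
330 1574 x [-244. -173.] y [ 55. 106.] gap 0
```

```bash
python3 - <<'E'
from h import *
p=np.load('f0.npy')
for n in('scene','top'):
    c=C[n];v,u=np.mgrid[0:480,0:640];z=c["z_map"]
    W=((np.stack([u,v,np.ones_like(u)],-1)@np.linalg.inv(c["camera_matrix"]).T*z[...,None])-c["t"])@c["R"]
    G=W.reshape(-1,3)*1000;k=(z.ravel()>0)&(abs(G[:,0]-144)<140)&(abs(G[:,1]-608)<140)&(G[:,2]>60)
    G=G[k];print(n,len(G))
    for a in range(60,420,10):
        s=G[(G[:,2]>=a)&(G[:,2]<a+10)]
        if len(s)>3: print(a,len(s),'x',np.percentile(s[:,0],[2,98]).round(0),'y',np.percentile(s[:,1],[2,98]).round(0))
from rig import robot
o=robot.get_obs(); print(o["q"],o["position"])
E
```

```text
scene 9247
220 67 x [121. 166.] y [555. 654.]
230 98 x [121. 145.] y [554. 569.]
240 85 x [122. 143.] y [554. 561.]
250 91 x [121. 143.] y [552. 559.]
260 99 x [121. 159.] y [550. 649.]
270 77 x [121. 167.] y [548. 658.]
280 21 x [163. 171.] y [650. 665.]
290 301 x [ 90. 194.] y [516. 660.]
300 639 x [ 90. 197.] y [516. 669.]
310 646 x [ 91. 197.] y [512. 680.]
320 502 x [ 89. 199.] y [509. 682.]
330 1786 x [ 91. 195.] y [510. 688.]
340 422 x [111. 169.] y [555. 616.]
350 330 x [112. 166.] y [554. 607.]
360 319 x [112. 160.] y [555. 586.]
370 308 x [112. 157.] y [554. 601.]
380 496 x [100. 181.] y [552. 604.]
390 936 x [101. 179.] y [554. 600.]
400 676 x [109. 179.] y [571. 618.]
410 377 x [113. 176.] y [574. 601.]
top 9798
220 5 x [158. 161.] y [647. 648.]
230 8 x [159. 164.] y [648. 651.]
240 17 x [162. 166.] y [647. 655.]
250 7 x [164. 167.] y [652. 657.]
290 44 x [160. 199.] y [515. 679.]
300 486 x [160. 197.] y [520. 675.]
310 618 x [155. 198.] y [519. 677.]
320 177 x [128. 200.] y [508. 685.]
330 1778 x [119. 197.] y [510. 689.]
340 80 x [130. 166.] y [553. 597.]
350 46 x [133. 156.] y [554. 562.]
360 32 x [136. 154.] y [553. 557.]
370 25 x [140. 154.] y [553. 556.]
380 135 x [143. 182.] y [551. 610.]
390 539 x [147. 181.] y [552. 609.]
400 176 x [160. 181.] y [574. 604.]
410 6 x [171. 174.] y [585. 590.]
[ 4.01876386e-01  2.98303516e-01  1.84432769e+00 -1.40772477e-03
  9.97526582e-01 -1.87356185e+00] [0.36252976 0.27426203 0.19784404]
```

Emit:
{"method": "move_arm", "body": {
  "rows": [-2,-2,-25,0,0,0,0.241,0,0,-30,0,0,0,0.241,0,0,-30,0,0,0,0.241,0,0,-25,0,0,0,0.241,0,0,-15,0,0,0,0.241,0,0,0,0,0,0,0.241,0,0,0,0,0,0,0.241]
}}

```text
time: 3.8
position: [0.3581, 0.2752, 0.0727]
tool_rot: [-0.347, 0.938, 0.0, -0.0]
ft_force: [-0.1, -0.5, 0.2]
grip_width: 0.066
```

```bash
python3 look.py b scene top; python3 look.py b2;  cat > tip.py <<'E'
import sys
from h import *
p=np.load('f0.npy');x,y=float(sys.argv[2]),float(sys.argv[3])
c=pickle.load(open(f'pics/scene_{sys.argv[1]}.pkl','rb'));v,u=np.mgrid[0:480,0:640];z=c["z_map"]
W=((np.stack([u,v,np.ones_like(u)],-1)@np.linalg.inv(c["camera_matrix"]).T*z[...,None])-c["t"])@c["R"]
G=inv(p,W.reshape(-1,3));k=(z.ravel()>0)&(abs(G[:,0]-x)<20)&(abs(G[:,1]-y)<65)&(G[:,2]>float(sys.argv[4]))&(c["color"].reshape(-1,3).max(1)<40)
G=G[k]
for a in range(0,200,8):
    s=G[(G[:,2]>=a)&(G[:,2]<a+8)]
    L=s[s[:,1]>y];Rr=s[s[:,1]<y]
    if len(s)>3: print(a,len(s),'x',np.percentile(s[:,0],[2,98]).round(1),'A y',np.percentile(L[:,1],[3,97]).round(1) if len(L) else '','B y',np.percentile(Rr[:,1],[3,97]).round(1) if len(Rr) else '')
E
python3 tip.py b -210 16 20
```

```text
t 3.8 pos [0.3581 0.2752 0.0727] feeder [[-210.    17.7   72.7]] yaw y -0.0001283274934165135 zaxis [-0.  0. -1.] grip 0.06598183444583308 F [-0.1 -0.5  0.2] q [ 0.41  0.52  1.97  0.    0.65 -1.87]
t 3.9 pos [0.3588 0.2753 0.0734] feeder [[-209.4   17.3   73.4]] yaw y -7.340843096637073e-05 zaxis [ 0.002  0.001 -1.   ] grip 0.06589457318468997 F [ 0.1 -0.   0.7] q [ 0.41  0.52  1.97  0.    0.65 -1.87]
96 32 x [-220.5 -203.5] A y [51.6 58.9] B y [-22.  -14.9]
104 66 x [-220.9 -204.6] A y [51.1 59.6] B y [-23.4 -15.4]
112 59 x [-221.  -204.3] A y [51.3 58.7] B y [-23.3 -15.6]
120 64 x [-221.4 -203.5] A y [51.5 59.8] B y [-23.9 -15.1]
128 46 x [-221.2 -210.3] A y [51.6 62.4] B y [-25.3 -16.2]
136 36 x [-221. -204.] A y [51.3 63.7] B y 
144 41 x [-221.1 -202.3] A y [51.6 64.1] B y 
152 10 x [-214.4 -206.1] A y [56.2 57.4] B y 
160 10 x [-219.5 -211.9] A y [56.  56.8] B y 
168 11 x [-226.2 -217.2] A y [55.8 57.4] B y 
176 11 x [-228.5 -201.3] A y [56.1 57.5] B y 
184 89 x [-229.6 -191.5] A y [56.1 80.4] B y [-40.8 -20.8]
192 159 x [-229.5 -191.2] A y [57.1 80.5] B y [-41.6  -4.8]
```

View pics/scene_b.png

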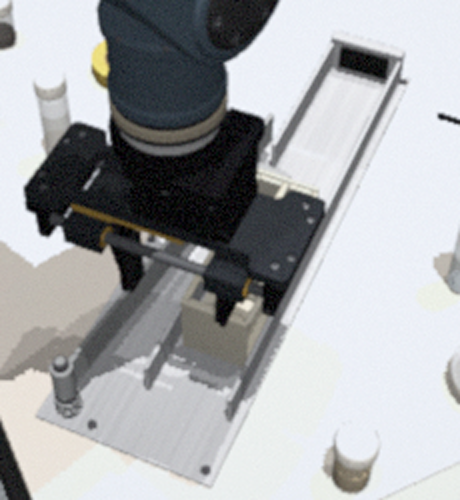

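Emit:
{"method": "move_arm", "body": {
  "rows": [0,0,-15,0,0,0,0.241,0,0,-15,0,0,0,0.241,0,0,-7,0,0,0,0.241,0,0,0,0,0,0,0.241]
}}

```text
time: 4.3
position: [0.3581, 0.2747, 0.0356]
tool_rot: [-0.347, 0.938, 0.0, -0.0]
ft_force: [0.5, -0.6, 0.5]
grip_width: 0.066
```

```bash
python3 look.py c scene; python3 tip.py c -211 17 45
```

```text
t 4.3 pos [0.3581 0.2747 0.0356] feeder [[-210.3   17.3   35.6]] yaw y -0.00037003807480573414 zaxis [-0. -0. -1.] grip 0.0659691704688049 F [ 0.5 -0.6  0.5] q [ 0.41  0.6   2.    0.    0.55 -1.87]
56 10 x [-219.8 -217.7] A y [53.9 59.9] B y [-20.2 -15.4]
64 52 x [-220.7 -203.2] A y [51.1 59.2] B y [-24.  -15.3]
72 62 x [-221.1 -204. ] A y [50.8 60.2] B y [-23.9 -15.3]
80 56 x [-221.3 -203.9] A y [51.  61.5] B y [-23.8 -15.6]
88 42 x [-221.6 -209.8] A y [51.5 60.4] B y [-25.9 -17.7]
96 33 x [-220.9 -203.8] A y [50.9 63.1] B y 
104 34 x [-221.7 -203.5] A y [51.4 63.3] B y 
112 10 x [-213.1 -205.7] A y [50.8 56.5] B y 
120 11 x [-219.8 -210.9] A y [55.7 56.9] B y 
128 8 x [-224.5 -216.8] A y [55.3 57. ] B y 
136 8 x [-228.7 -201.6] A y [55.6 56.6] B y 
144 17 x [-229.4 -197.8] A y [55.8 56.6] B y 
152 242 x [-230.7 -192.3] A y [56.3 81. ] B y [-42.6 -20.8]
160 7 x [-192.5 -191.2] A y [69.5 81.6] B y 
168 76 x [-230.9 -191.3] A y [41.3 81.2] B y [-32.2 -31.1]
176 53 x [-230.9 -192.5] A y [49.9 78.6] B y [-32.3  -8.9]
184 57 x [-230.9 -195.2] A y  B y [-32.2  -0.6]
192 75 x [-230.9 -195.1] A y [19.  33.2] B y [-32.4   1.5]
```

View pics/scene_c.png

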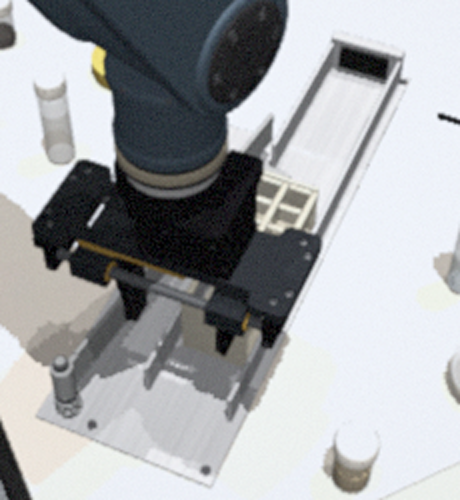

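Emit:
{"method": "move_arm", "body": {
  "rows": [0,0,-10,0,0,0,0.241,0,0,-10,0,0,0,0.241,0,0,-4,0,0,0,0.241,0,0,0,0,0,0,0.241]
}}

```text
time: 4.75
position: [0.3576, 0.2743, 0.0108]
tool_rot: [-0.347, 0.938, -0.0, -0.001]
ft_force: [0.3, 0.2, -0.1]
grip_width: 0.0659
```

```bash
python3 look.py d scene; python3 tip.py d -211 17 20
```

```text
t 4.75 pos [0.3576 0.2743 0.0108] feeder [[-210.9   17.4   10.8]] yaw y -0.0004373839835185578 zaxis [-0.002 -0.001 -1.   ] grip 0.06591861412019427 F [ 0.3  0.2 -0.1] q [ 0.41  0.65  2.01 -0.    0.48 -1.87]
32 10 x [-221.7 -205.4] A y [56.5 59.7] B y [-23. -15.]
40 48 x [-221.7 -206.8] A y [50.8 61.6] B y [-23.5 -15.1]
48 53 x [-222.1 -206. ] A y [50.9 59.8] B y [-23.7 -15.5]
56 56 x [-221.8 -204.8] A y [51.1 61.9] B y [-24.2 -15.5]
64 32 x [-221.7 -210.6] A y [51.9 61. ] B y [-25.2 -16.4]
72 32 x [-222.  -204.3] A y [51.2 63.9] B y 
80 31 x [-221.6 -204.1] A y [51.3 62.6] B y 
88 8 x [-217.3 -208.1] A y [54.2 56.7] B y 
96 7 x [-221.3 -215.5] A y [55.7 56.6] B y 
104 10 x [-224.7 -218.5] A y [55.4 58. ] B y 
112 9 x [-229.8 -202.3] A y [55.4 56.7] B y 
120 20 x [-230.7 -197. ] A y [55.7 73.3] B y 
128 220 x [-230.6 -192.4] A y [56.1 81.1] B y [-41.1 -22.2]
136 9 x [-193.8 -191.1] A y [72.1 81.1] B y 
144 73 x [-230.8 -191.2] A y [42.1 81.1] B y [-32. -31.]
152 40 x [-230.7 -192.9] A y  B y [-32.1 -17.8]
160 48 x [-230.9 -193.1] A y  B y [-32.1  -1. ]
168 45 x [-230.9 -193.8] A y  B y [-32.2  -5. ]
176 41 x [-230.8 -194.7] A y  B y [-32.2 -30.1]
184 46 x [-230.6 -194.2] A y  B y [-32.  -19.4]
192 69 x [-228.4 -193.7] A y  B y [-32.  -13.2]
```

View pics/scene_d.png

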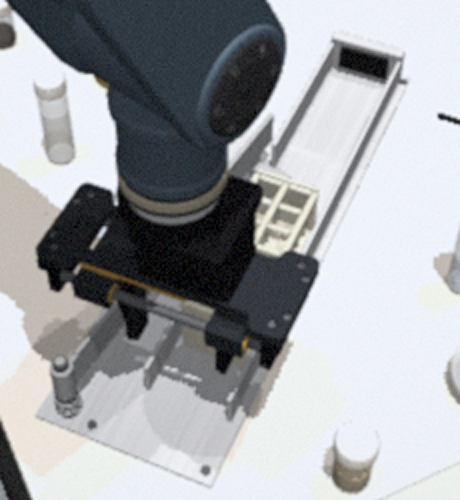

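Emit:
{"method": "move_arm", "body": {
  "rows": [-2,2.4,0,0,0,0,0.241,-2,2.4,0,0,0,0,0.241,-2,2.4,0,0,0,0,0.241,-2,2.3,0,0,0,0,0.241,-2,2.3,0,0,0,0,0.241,-2,2.2,0,0,0,0,0.241,0,0,0,0,0,0,0.241,0,0,0,0,0,0,0.241]
}}

```text
time: 5.6
position: [0.3473, 0.2892, 0.0117]
tool_rot: [-0.347, 0.938, 0.0, 0.001]
ft_force: [5.0, -1.7, -0.5]
grip_width: 0.0661
```

```bash
python3 look.py e scene top; python3 tip.py e -211 36 20 | head -6
```

```text
t 5.6 pos [0.3473 0.2892 0.0117] feeder [[-209.1   35.3   11.7]] yaw y -0.00021100049690581102 zaxis [ 0.002  0.001 -1.   ] grip 0.06609135974857497 F [ 5.  -1.7 -0.5] q [ 0.45  0.65  2.01 -0.    0.48 -1.83]
32 8 x [-218.7 -212.6] A y [71.  78.4] B y [-3.1  2.6]
40 49 x [-220.3 -203.6] A y [69.1 79.5] B y [-5.8  2.4]
48 51 x [-219.7 -202.7] A y [69.1 77.6] B y [-5.8  1.9]
56 53 x [-220.2 -204. ] A y [68.8 78.3] B y [-5.9  2. ]
64 40 x [-220.7 -208.1] A y [69.4 79.3] B y [-6.9  1.2]
72 26 x [-219.4 -201.4] A y [68.9 80.4] B y
```

View pics/scene_e.png

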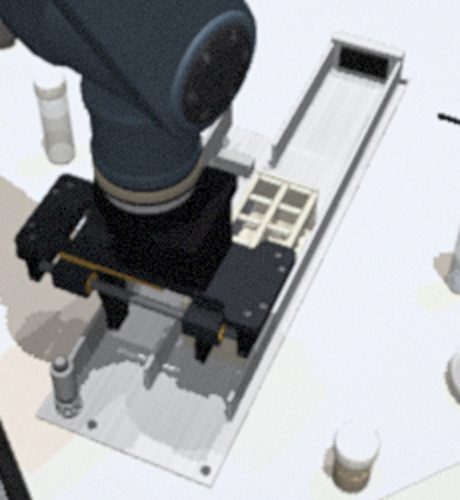

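View pics/top_e.png

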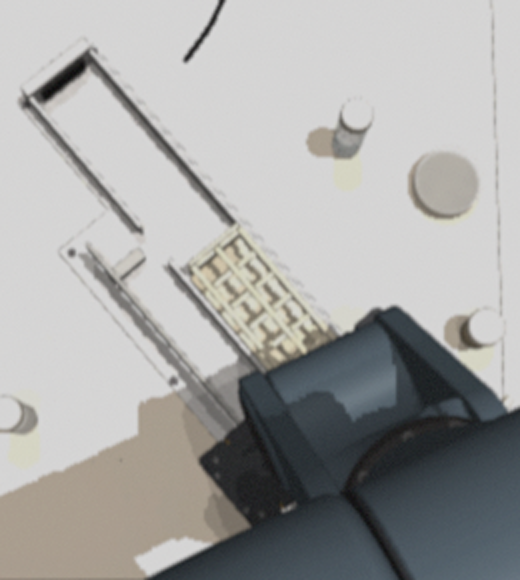

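```bash
python3 - <<'E'
from h import *
p=np.load('f0.npy')
for a,z in (((88,246),.064),((225,403),.064),((170,340),.064),((140,255),.020)):
    print(a,inv(p,ray('top',(200+a[0]/2-.25,90+a[1]/2-.25),z)).round(1))
E
```

```text
(88, 246) [[30.1 81.4 64. ]]
(225, 403) [[-150.1   79.1   64. ]]
(170, 340) [[-78.5  80.   64. ]]
(140, 255) [[ 3.1 48.9 20. ]]
```

Emit:
{"method": "move_arm", "body": {
  "rows": [3,2.6,0,0,0,0,0.241,3,2.6,0,0,0,0,0.241,3,2.6,0,0,0,0,0.241,3,2.6,0,0,0,0,0.241,4.6,3.9,0,0,0,0,0.241,4.6,3.9,0,0,0,0,0.241,6.1,5.2,0,0,0,0,0.241,6.1,5.2,0,0,0,0,0.241,6.1,5.2,0,0,0,0,0.241,4.6,3.9,0,0,0,0,0.241,3,2.6,0,0,0,0,0.241,0,0,0,0,0,0,0.241]
}}

```text
time: 6.9
position: [0.3929, 0.3289, 0.0113]
tool_rot: [-0.347, 0.938, -0.0, -0.001]
ft_force: [-0.6, -2.0, -0.3]
grip_width: 0.0661
```

```bash
python3 look.py f scene top; python3 tip.py f -150 36 20 | head -6
```

```text
t 6.9 pos [0.3929 0.3289 0.0113] feeder [[-148.6   35.8   11.3]] yaw y 5.6448413186860336e-05 zaxis [-0.001 -0.    -1.   ] grip 0.0660851373205451 F [-0.6 -2.  -0.3] q [ 0.48  0.69  1.85  0.    0.6  -1.8 ]
32 4 x [-158.6 -156.6] A y [71.2 76.1] B y [2. 2.]
40 61 x [-159.2 -136.2] A y [69.5 80.3] B y [-5.2  5.5]
48 51 x [-158.6 -144. ] A y [69.1 79.7] B y [-5.7  3.2]
56 56 x [-159.6 -141.3] A y [69.1 79.3] B y [-5.9  3.4]
64 52 x [-159.8 -145.1] A y [69.9 79.8] B y [-7.9  1.9]
72 34 x [-159.6 -150.3] A y [69.5 80.6] B y [-6.9  1. ]
```

View pics/scene_f.png

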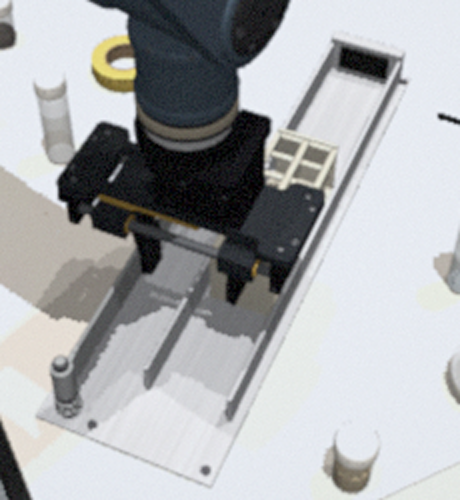

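View pics/top_f.png

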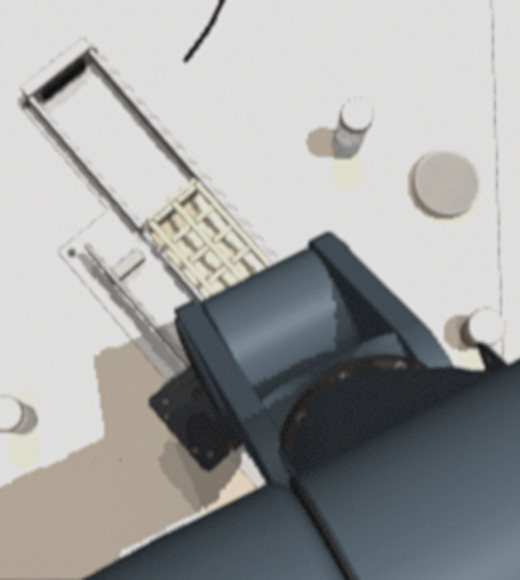

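Emit:
{"method": "move_arm", "body": {
  "rows": [3,2.6,0,0,0,0,0.241,4.6,3.9,0,0,0,0,0.241,6.1,5.2,0,0,0,0,0.241,6.1,5.2,0,0,0,0,0.241,6.1,5.2,0,0,0,0,0.241,4.6,3.9,0,0,0,0,0.241,3,2.6,0,0,0,0,0.241,0,0,0,0,0,0,0.241]
}}

```text
time: 7.8
position: [0.4279, 0.3583, 0.0116]
tool_rot: [-0.347, 0.938, 0.0, 0.001]
ft_force: [0.2, -1.1, 0.4]
grip_width: 0.0658
```

```bash
python3 look.py g scene top; python3 tip.py g -105 36 20 | head -6
```

```text
t 7.8 pos [0.4279 0.3583 0.0116] feeder [[-102.9   35.3   11.6]] yaw y -0.00025159559646548146 zaxis [ 0.002  0.001 -1.   ] grip 0.06584593352345137 F [ 0.2 -1.1  0.4] q [ 0.5   0.72  1.74  0.    0.68 -1.78]
32 7 x [-113.3 -108.7] A y [74.7 80.4] B y [-4.3  1.6]
40 50 x [-114.1  -98.9] A y [69.2 78.6] B y [-5.6  1.8]
48 52 x [-114.6  -98.6] A y [68.8 77.6] B y [-5.6  2. ]
56 51 x [-113.9  -97.7] A y [69.2 79.3] B y [-6.4  2.3]
64 50 x [-114.4  -95.9] A y [69.6 78.7] B y [-7.3  1.9]
72 46 x [-114.7 -102.2] A y [68.9 80.5] B y [-9.2  2.2]
```

View pics/scene_g.png

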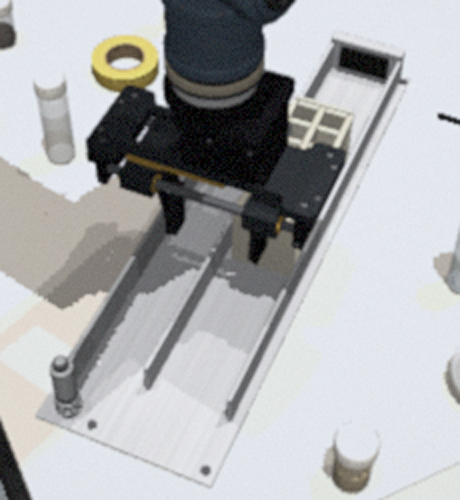

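View pics/top_g.png

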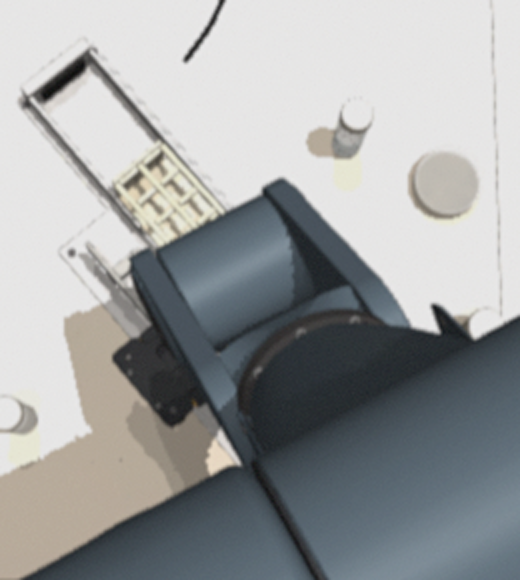

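Emit:
{"method": "move_arm", "body": {
  "rows": [3,2.6,0,0,0,0,0.241,4.6,3.9,0,0,0,0,0.241,6.1,5.2,0,0,0,0,0.241,6.1,5.2,0,0,0,0,0.241,6.1,5.2,0,0,0,0,0.241,6.1,5.2,0,0,0,0,0.241,6.1,5.2,0,0,0,0,0.241,6.1,5.2,0,0,0,0,0.241,6.1,5.2,0,0,0,0,0.241,4.6,3.9,0,0,0,0,0.241,3,2.6,0,0,0,0,0.241,0,0,0,0,0,0,0.241]
}}

```text
time: 9.1
position: [0.4858, 0.4078, 0.0117]
tool_rot: [-0.347, 0.938, 0.0, 0.001]
ft_force: [0.3, -0.8, -0.2]
grip_width: 0.0657
```

```bash
python3 look.py h scene top; python3 tip.py h -27 36 20 | head -6
```

```text
t 9.1 pos [0.4858 0.4078 0.0117] feeder [[-26.8  35.1  11.7]] yaw y -0.00022787062007800785 zaxis [ 0.002  0.001 -1.   ] grip 0.06571833248340571 F [ 0.3 -0.8 -0.2] q [ 0.52  0.78  1.54  0.    0.82 -1.76]
32 8 x [-37.5 -31.2] A y [70.3 76.5] B y [-4.   1.3]
40 44 x [-37.7 -19.3] A y [68.9 79.4] B y [-5.9  1.9]
48 55 x [-38.4 -20.6] A y [68.6 78.1] B y [-6.2  5.3]
56 53 x [-38.5 -19.3] A y [68.6 79.6] B y [-6.6  2.4]
64 48 x [-38.1 -21.6] A y [69.1 78.8] B y [-8.5  1.5]
72 54 x [-38.  -19.2] A y [68.7 79.9] B y [-8.9  2.2]
```

View pics/scene_h.png

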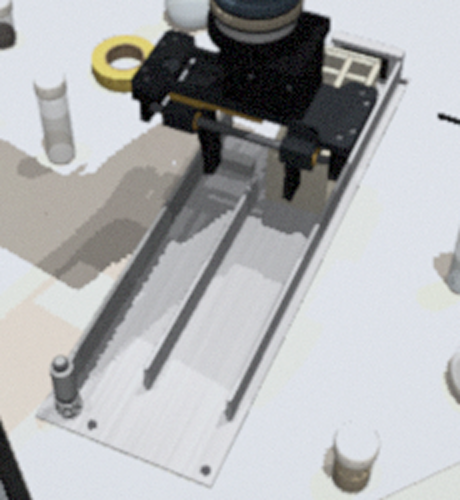

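View pics/top_h.png

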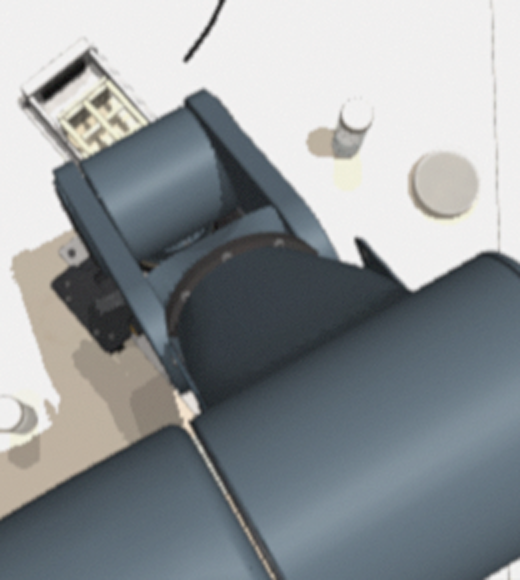

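Emit:
{"method": "move_arm", "body": {
  "rows": [2.3,2,0,0,0,0,0.241,3,2.6,0,0,0,0,0.241,3.8,3.3,0,0,0,0,0.241,3.8,3.3,0,0,0,0,0.241,3.8,3.3,0,0,0,0,0.241,3,2.6,0,0,0,0,0.241,2.3,2,0,0,0,0,0.241,1.5,1.3,0,0,0,0,0.241,0,0,0,0,0,0,0.241]
}}

```text
time: 10.1
position: [0.5086, 0.4278, 0.0115]
tool_rot: [-0.347, 0.938, 0.0, 0.001]
ft_force: [-0.1, -1.0, 0.6]
grip_width: 0.0661
```

```bash
python3 look.py i scene top; python3 tip.py i 3 36 20 | head -6
```

```text
t 10.1 pos [0.5086 0.4278 0.0115] feeder [[ 3.6 35.4 11.5]] yaw y -0.00018168307336807743 zaxis [ 0.001  0.001 -1.   ] grip 0.0661179837853591 F [-0.1 -1.   0.6] q [ 0.53  0.81  1.45  0.    0.88 -1.75]
32 9 x [-6.4 -4.7] A y [71.7 79.6] B y [-3.6 -0.1]
40 44 x [-7.5  9.5] A y [69.2 80. ] B y [-5.7  2.7]
48 55 x [-7.9  8.3] A y [68.8 77.6] B y [-6.   2.9]
56 43 x [-7.4  9.9] A y [69.  79.5] B y [-5.7  2.4]
64 47 x [-7.8  5.8] A y [69.  79.1] B y [-7.6  1.9]
72 52 x [-7.7  5.3] A y [69.2 80.8] B y [-9.2  2.4]
```

View pics/top_i.png

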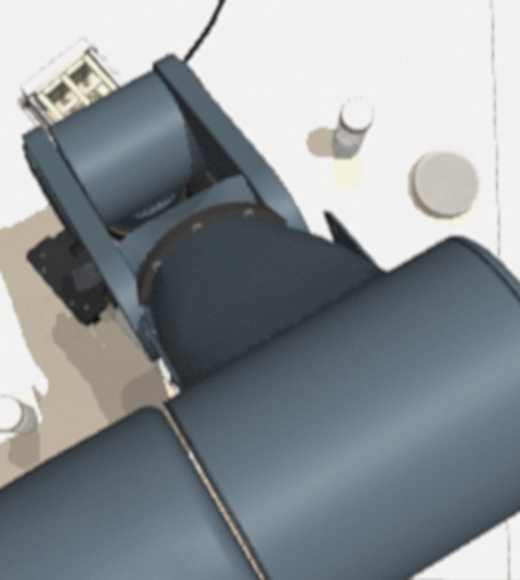

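View pics/scene_i.png

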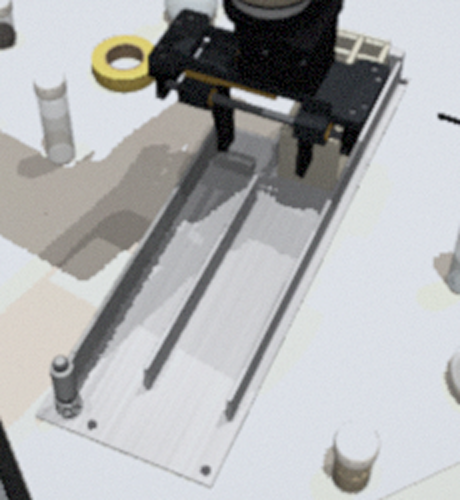

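Emit:
{"method": "move_arm", "body": {
  "rows": [1.5,1.3,0,0,0,0,0.241,1.5,1.3,0,0,0,0,0.241,0.8,0.7,0,0,0,0,0.241,0,0,0,0,0,0,0.241]
}}

```text
time: 10.6
position: [0.5098, 0.4288, 0.0116]
tool_rot: [-0.347, 0.938, -0.001, -0.003]
ft_force: [-4.0, -5.9, 4.9]
grip_width: 0.0659
```

Emit:
{"method": "move_arm", "body": {
  "rows": [0.8,0.7,0,0,0,0,0.241,0,0,0,0,0,0,0.241]
}}

```text
time: 10.8
position: [0.5097, 0.4288, 0.0116]
tool_rot: [-0.347, 0.938, -0.001, -0.004]
ft_force: [-6.1, -7.8, 6.0]
grip_width: 0.0658
```

Emit:
{"method": "move_arm", "body": {
  "rows": [0.8,0.7,0,0,0,0,0.241,0,0,0,0,0,0,0.241]
}}

```text
time: 11.0
position: [0.5096, 0.4288, 0.0116]
tool_rot: [-0.347, 0.938, -0.002, -0.005]
ft_force: [-6.8, -8.1, 8.3]
grip_width: 0.0659
```

```bash
python3 look.py j scene top; python3 tip.py j 9 36 20 | head -6
```

```text
t 11.0 pos [0.5096 0.4288 0.0116] feeder [[ 5.  35.5 11.6]] yaw y -0.0009121746707010381 zaxis [-0.009 -0.007 -1.   ] grip 0.06586494612940019 F [-6.8 -8.1  8.3] q [ 0.53  0.82  1.44 -0.    0.9  -1.75]
32 11 x [-4.9  4.5] A y [71.  78.7] B y [-3.3  3. ]
40 44 x [-5.7  9.3] A y [69.1 79. ] B y [-5.4  3.7]
48 44 x [-6.4  8.9] A y [69.5 77.8] B y [-5.6  2.6]
56 46 x [-6.  9.] A y [68.7 78.2] B y [-6.5  2.3]
64 51 x [-6.4  9.3] A y [70. 80.] B y [-7.7  2.5]
72 54 x [-5.5  7.7] A y [69.  80.4] B y [-9.2  2.7]
```

View pics/top_j.png

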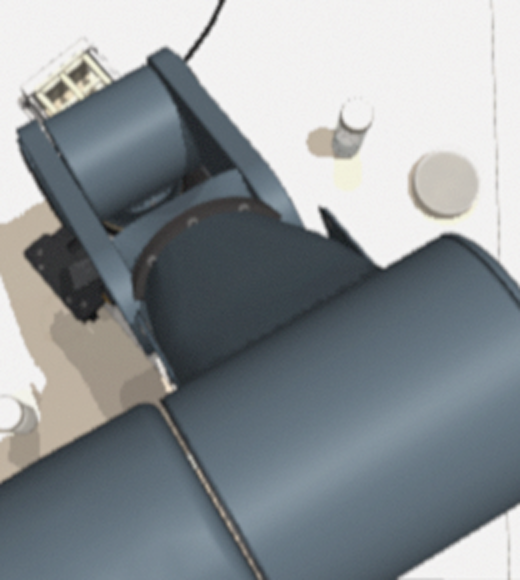

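```bash
python3 - <<'E'
from h import *
p=np.load('f0.npy')
c=pickle.load(open('pics/scene_j.pkl','rb'));v,u=np.mgrid[0:480,0:640];z=c["z_map"]
W=((np.stack([u,v,np.ones_like(u)],-1)@np.linalg.inv(c["camera_matrix"]).T*z[...,None])-c["t"])@c["R"]
G=inv(p,W.reshape(-1,3))
k=(z.ravel()>0)&(abs(G[:,0]-18)<12)&(abs(G[:,1])<27)&(G[:,2]>12)&(G[:,2]<58)&(c["color"].reshape(-1,3).min(1)>55)
print('trailing face',k.sum(),np.percentile(G[k,0],[5,25,50,75,95]).round(1))
for n,(x0,y0,w,h,f) in {'scene':(340,150,90,75,8),'top':(200,100,80,60,9)}.items():
    c=pickle.load(open(f'pics/{n}_j.pkl','rb'))
    im=cv2.convertScaleAbs(c["color"][y0:y0+h,x0:x0+w,::-1],alpha=1.3);im=cv2.resize(im,None,fx=f,fy=f,interpolation=cv2.INTER_CUBIC)
    cv2.imwrite(f'pics/z_{n}.png',im)
# same face initially
c=C['scene'];z=c["z_map"]
W=((np.stack([u,v,np.ones_like(u)],-1)@np.linalg.inv(c["camera_matrix"]).T*z[...,None])-c["t"])@c["R"]
G=inv(p,W.reshape(-1,3))
k=(z.ravel()>0)&(abs(G[:,0]+192)<12)&(abs(G[:,1])<27)&(G[:,2]>12)&(G[:,2]<58)
print('initial',k.sum(),np.percentile(G[k,0],[5,25,50,75,95]).round(1))
k=(z.ravel()>0)&(abs(G[:,0]-174)<12)&(abs(G[:,1])<24)&(G[:,2]>13)&(G[:,2]<35)
print('pad',k.sum(),np.percentile(G[k,0],[5,25,50,75,95]).round(1))
E
```

```text
trailing face 375 [15.7 16.7 17.6 18.4 19.6]
initial 514 [-192.  -191.2 -190.6 -190.1 -189.4]
pad 197 [171.9 173.5 174.4 175.6 177. ]
```

View pics/z_scene.png

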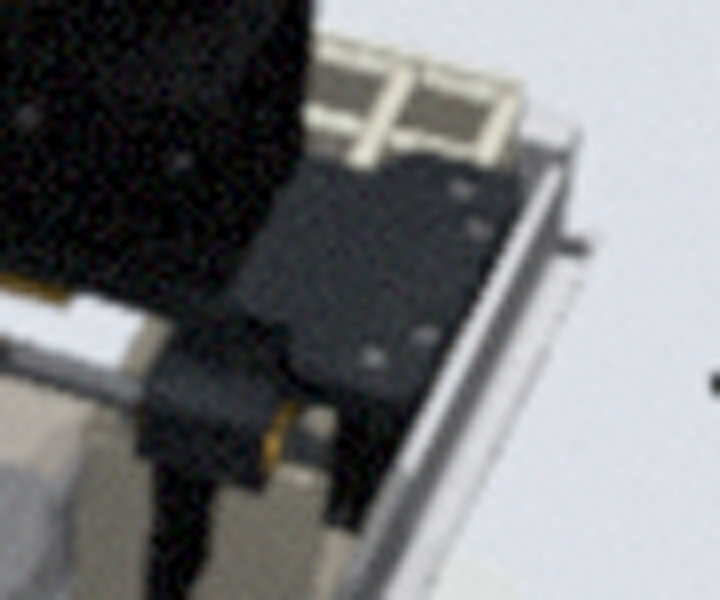

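View pics/z_top.png

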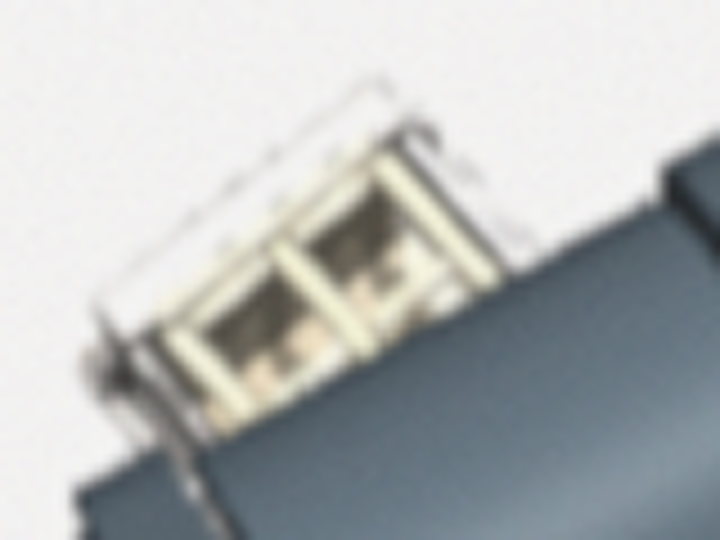

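Emit:
{"method": "move_arm", "body": {
  "rows": [-2.3,-2,0,0,0,0,0.241,-2.3,-2,0,0,0,0,0.241,-1.5,-1.3,0,0,0,0,0.241,0,0,0,0,0,0,0.241]
}}

```text
time: 11.5
position: [0.5086, 0.4275, 0.0119]
tool_rot: [-0.347, 0.938, 0.0, 0.001]
ft_force: [0.6, -0.3, 0.5]
grip_width: 0.0661
```

```bash
python3 look.py k scene; python3 tip.py k 3 36 20 | head -5
```

```text
t 11.5 pos [0.5086 0.4275 0.0119] feeder [[ 3.3 35.2 11.9]] yaw y -0.0002912417673077705 zaxis [ 0.002  0.002 -1.   ] grip 0.06606815250764389 F [ 0.6 -0.3  0.5] q [ 0.53  0.81  1.45  0.    0.88 -1.75]
32 9 x [-5.7 -4.6] A y [72.1 77.4] B y [-1.9  1.9]
40 43 x [-8.6 10.1] A y [69.1 79.8] B y [-5.8  2.5]
48 53 x [-8.  8.] A y [68.7 80.3] B y [-6.   3.2]
56 51 x [-7.7  7.1] A y [68.5 77.8] B y [-6.3  2.1]
64 45 x [-8.3  6.6] A y [69.7 78.7] B y [-7.8  2.1]
```

View pics/scene_k.png

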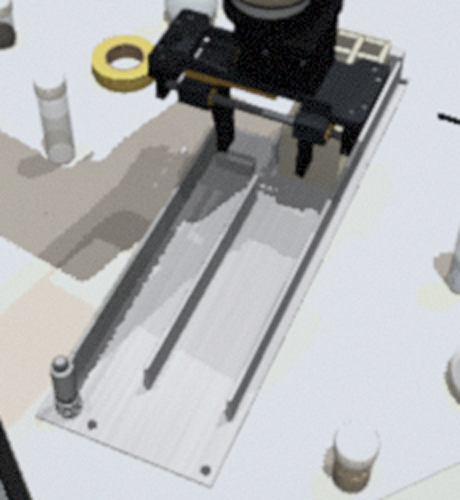

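Emit:
{"method": "move_arm", "body": {
  "rows": [-2.3,-2,0,0,0,0,0.241,0,0,0,0,0,0,0.241,0,0,8,0,0,0,0.241,0,0,15,0,0,0,0.241,0,0,25,0,0,0,0.241,0,0,30,0,0,0,0.241,0,0,30,0,0,0,0.241,0,0,30,0,0,0,0.241,0,0,20,0,0,0,0.241,0,0,0,0,0,0,0.241]
}}

```text
time: 12.55
position: [0.5071, 0.4264, 0.1747]
tool_rot: [-0.347, 0.938, 0.001, 0.004]
ft_force: [-0.3, 0.1, -0.6]
grip_width: 0.0662
```

Emit:
{"method": "move_arm", "body": {
  "rows": [-15,20,0,0,0,0,0.241,-25,30,0,0,0,0,0.241,-25,30,0,0,0,0,0.241,-25,30,0,0,0,0,0.241,-25,30,0,0,0,0,0.241,-15,20,0,0,0,0,0.241,0,0,0,0,0,0,0.241]
}}

```text
time: 13.25
position: [0.3713, 0.5869, 0.1684]
tool_rot: [-0.349, 0.937, 0.0, -0.001]
ft_force: [0.8, -0.2, 0.4]
grip_width: 0.066
```

```bash
python3 look.py l scene top
```

```text
t 13.25 pos [0.3713 0.5869 0.1684] feeder [[  3.1 245.6 168.4]] yaw y 0.004451480248837569 zaxis [-0.002 -0.    -1.   ] grip 0.06596136227313656 F [ 0.8 -0.2  0.4] q [ 0.85  0.65  1.27  0.    1.22 -1.44]
```

View pics/scene_l.png

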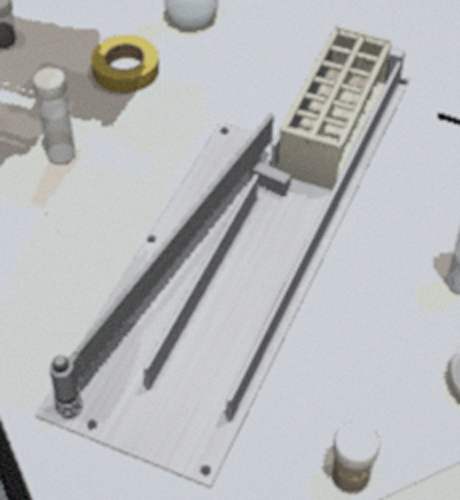

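View pics/top_l.png

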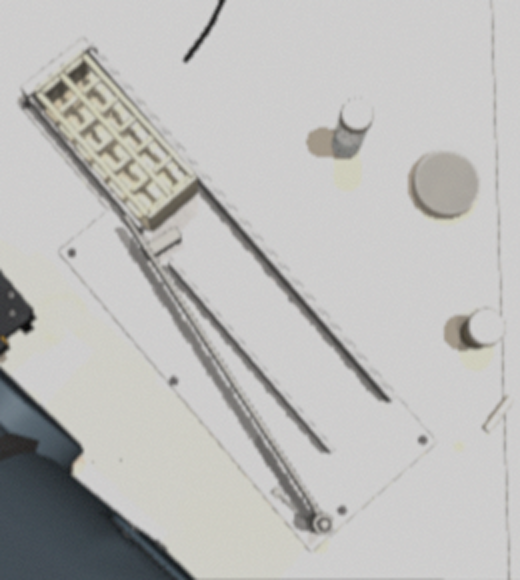

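```bash
python3 - <<'E'
from h import *
p=np.load('f0.npy')
c=pickle.load(open('pics/scene_l.pkl','rb'));v,u=np.mgrid[0:480,0:640];z=c["z_map"]
W=((np.stack([u,v,np.ones_like(u)],-1)@np.linalg.inv(c["camera_matrix"]).T*z[...,None])-c["t"])@c["R"]
G=inv(p,W.reshape(-1,3))
k=(z.ravel()>0)&(abs(G[:,0]-18)<9)&(abs(G[:,1])<26)&(G[:,2]>28)&(G[:,2]<58)
print('trailing face',k.sum(),np.percentile(G[k,0],[5,25,50,75,95]).round(1))
k=(z.ravel()>0)&(G[:,0]>25)&(G[:,0]<165)&(abs(G[:,1])<30)&(G[:,2]>58); print('top z',np.percentile(G[k,2],[5,50,95]).round(1))
# gate: compare band vs initial in image (top), crop around band end/stop
a=C['top']['color'].astype(int);b=pickle.load(open('pics/top_l.pkl','rb'))['color'].astype(int)
d=abs(a-b).sum(2)[190:300,250:285]; print('band area diff mean',d.mean(),np.percentile(d,[50,90,99]))
from rig import robot
for t in("jar","vial","dish","tape","stirbar","gate_stop_tip","gate_band_end"):
    x=robot.spot_point('scene',t); print(t,x[:1])
E
```

```text
trailing face 320 [15.6 16.8 17.5 18.2 19.6]
top z [60.2 63.1 65.6]
band area diff mean 64.2548051948052 [ 65.    72.   189.53]
jar [{'at': [350.0, 409.5], 'conf': 0.59}]
vial [{'at': [442.3, 283.1], 'conf': 0.74}]
dish [{'at': [447.8, 329.7], 'conf': 0.92}]
tape [{'at': [273.5, 172.5], 'conf': 0.87}]
stirbar [{'at': [350.3, 410.3], 'conf': 0.55}]
gate_stop_tip [{'at': [350.8, 233.6], 'conf': 0.57}]
gate_band_end []
```

```bash
python3 - <<'E'
from rig import robot
print(robot.hand_in())
E
```

```text
the job is handed in; nothing more can be done
None
```

I held the gate arm open with one fingertip, pushed the rack along the chute to the end stop with the other finger, backed off and lifted clear. The gate then sprang shut behind the rack. The job was handed in after about 13 s of the 45 s; it reports no verdict.

**Last checks**
- **Rack:** its trailing end measured at feeder x 17.5 mm, where 18 mm is home. Its top measured at about z 63 mm against 64 mm expected, so it stands flat. While pushing, the finger stalled at about 10 N when the rack met the pad.
- **Gate:** in the final pictures from both cameras the band and stop are back in their shut position, with the stop clear of the rack's trailing end.
- **Bystanders:** all of them look unmoved in the final pictures, and nothing seemed to touch them.
- **Hand:** it is well clear of everything.

**Disagreements**
- **Tool height:** the measured TCP z was about 25 mm lower than the fingertips showed in the depth images, from the start pose on. I went by the images and set the tips about 35 mm above the worktop.
- **Jar:** in the last check the network reported the jar at the stirring bar's position. I took this as a misdetection, because the picture shows the jar in its place.
- **Band end:** the network did not find it in the last picture, so the shut gate rests on viewing the pictures, not on a measured angle.

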